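# Stack the storage pots on their stands

## Task

Put the set of lidded storage pots back on its two dark wooden stands as two upright stacks: the three round pots on the round stand, largest at the bottom, then the medium one, then the small one; the two square pots on the square stand, the large one below the small one. Each pot must sit flat inside the raised rim of the stand or lid beneath it. Leave the mug and the green carton where they are.

Things in the scene. Friction and masses are not known exactly. Their poses are not given: they have to be found in the camera images.
- round_large: large round storage pot, 66 mm in diameter, 44 mm tall, white stoneware with a thin steel band below the lid. Origin: centre of its underside, z up. Its lid has a flat top, 38 mm above the origin, sunk inside a raised rim that ends at 44 mm; inside the rim the sunk top is 58 mm across. About 0.25 kg. Upright on the worktop at the start.
- round_medium: medium round storage pot, 49 mm in diameter, 44 mm tall, white stoneware with a thin steel band below the lid. Origin: centre of its underside, z up. Its lid has a flat top, 38 mm above the origin, sunk inside a raised rim that ends at 44 mm; inside the rim the sunk top is 42 mm across. About 0.15 kg. Upright on the worktop at the start.
- round_small: small round storage pot, 33 mm in diameter, 44 mm tall, white stoneware with a thin steel band below the lid. Origin: centre of its underside, z up. Flat lid, no rim. About 0.08 kg. Upright on the worktop at the start.
- square_large: large square storage pot, 62 x 62 mm, 44 mm tall, white stoneware with a thin steel band below the lid. Origin: centre of its underside, z up; x and y are square to its sides. Its lid has a flat top, 38 mm above the origin, sunk inside a raised rim that ends at 44 mm; inside the rim the sunk top is 54 x 54 mm. About 0.25 kg. Upright on the worktop at the start, at any yaw.
- square_small: small square storage pot, 42 x 42 mm, 44 mm tall, white stoneware with a thin steel band below the lid. Origin: centre of its underside, z up. x and y are square to its sides. Flat lid, no rim. About 0.12 kg. Upright on the worktop at the start, at any yaw.
- round_stand: round stand of dark wood, 94 mm in diameter, fixed to the worktop (not the larger black disc, which is the kettle's base). Origin at the centre of its underside, on the worktop, z up. Its flat floor lies 10 mm above the origin and is 82 mm across inside a rim that rises to 15 mm.
- square_stand: square stand of dark wood, 90 x 90 mm, fixed to the worktop at any yaw; x and y are square to its sides. Origin at the centre of its underside, on the worktop, z up. Its flat floor lies 10 mm above the origin and is 78 x 78 mm inside a rim that rises to 15 mm.
- mug: white mug with dark stripes, 86 mm in diameter, 90 mm tall, with a handle, standing loose at the right of the pots. Origin at the centre of its underside. To be left alone.
- carton: green cardboard carton, 67 x 122 mm and 77 mm tall, standing loose behind the mug, to the right of the stands. Origin at the centre of its underside. To be left alone.
Things that resemble listed ones, but are neither listed nor needed, are in the scene too. Leave any yellow look-alike of the square_stand alone.

How it is judged:
By the outcome, as a careful person would: the job done as asked, in the order asked, and still so for the second after the job is handed in, with the robot touching nothing.
It also fails if it takes over 112 s, if anything falls off the work surface, if the arm or the gripper's body presses on something with over 40 N, if the wrist force passes 120 N, or if a joint passes its speed limit or range.

## Robot

A 6-joint arm with a two-finger parallel gripper is mounted at the origin on a cart in front of the work surface, level with it; the furniture and walls round the work are solid. World frame = base frame: x ahead of the robot, y to its left, z up, the work surface at z = 0. Lengths are in m, angles in degrees, forces in N, time in s.
With the tool pointing down it reaches from about 0.325 to 0.775 m from the base axis. Payload 5.5 kg.
Tool frame: the origin (TCP) lies midway between the tips of the shut fingers; the grasp point (between the pads) lies behind it (manip.grasp_offset is the z of the grasp point in the tool frame, in m); z points along the fingers, y is the line along which they close (so a half turn about z gives the same grasp; the last joint's range is limited). The gripper opens to 88 mm and grips with 3 to 60 N. Pads are 20 mm wide; open, the fingers measure 115 mm over their backs; the gripper's body (75 mm by 178 mm) begins 61 mm behind the grasp point.
Start: joints at [65.22, 5.22, 70.514, -0, 104.267, -3.249], TCP at [0.22, 0.558, 0.223] pointing down, gripper open.
Joint ranges: [-164.24, 164.24], [-49.07, 125.15], [9.68, 141.18], [-86.29, 266.29], [3.28, 154.24], [-151.56, 151.56]. Speed limits (degrees/s): [147.25, 147.25, 172.46, 180, 180, 180].

## Interface

Orientations are given as a 3x3 rotation matrix whose columns are the frame's x, y, z axes.
In Python, from rig import manip, grab_frame, get_calibration, finish_job, models gives the robot as it stands.
- The arm moves only by the shell command python3 -m jog 'ROWS' [FORCE]. ROWS is JSON, a list of rows, each a list of 7 numbers: the shift along the tool's x, y, z in cm, then the turn, a rotation vector about the tool's x, y, z in rad, then the gripper's target within -1 to 1 (fully open at 1, half-way at 0, shut at -1). In form: [[x, y, z, rx, ry, rz, grip], ...]. A call has exactly 8 rows; each row is the pose to reach, as a shift and turn from the pose commanded when the call began, along the tool's axes at that moment; what a row does not reach only later rows make up. A row lasts 1/10 s, in which the tool goes at most 50 mm and 8.59 degrees, less where a joint would pass 70% of its speed; a pose out of reach is approached as far as the arm can. A call with a gripper value outside its range is refused whole. The fingers move at their own pace and stop on an object; FORCE is the grip in N (left out, the last holds). Time passes only in rows, so rows that repeat a pose let the fingers close, or fill a call up. It gives the time, the measured TCP pose, the force, the opening and the grip force at its end, in the units of the state.
- manip.state(): the state, without advancing time (a new reading comes with each control period).
- grab_frame(name): name is "scene" or "top" or "wrist"; returns the picture (400x640x3 uint8, blue, green, red); there is no depth.
- get_calibration(name): a dict with "intrinsics" (3x3 intrinsics, pixels), "R" (3x3) and "t" (3): a world point X has camera coordinates R X + t; the wrist camera has in their place "mount" (4x4, takes a point from camera to tool coordinates, whose origin is the TCP and whose axes are the flange's). Camera axes: x right, y down, z forward; pixel columns grow to the right and rows downward; lengths in m; the calibration is good to about 2 mm. A picture is of the moment at which its call begins: read the wrist's pose just before it. get_calibration takes no time and is no camera call.
- finish_job(): hands the job in; it is judged then, once.
Trained networks look in the newest picture that a camera, given by its name, has taken for a name from the list of things; names that differ only in an ending like _2 or _b are one class to them, and where a whole thing is asked for, a point or a joint stands for the part that bears it (a point fixed in the world has none). Each returns a list of dicts, best first, with "score" (0 to 1); they miss things now and then, are a little off and sometimes report something else, mostly with a low value. They report only what shows in the picture. A call takes as long as a camera call. They do not tell look-alikes from the thing itself.
- models.trace(camera, query): "pixels" (400x640 bool, what is visible of it) and "extent" ([left, top, width, height] in pixels, round what is visible of it).
The state is a dict: "t": time; "joints": joint angles; "joint_vel": joint speeds; "joint_efforts": joint torques, N m; "tool_pos": TCP position; "tcp_rot": TCP orientation; "force": force on the tool from outside, world axes, zero at the start; "wrist_torque": the same for the moment, N m; "finger_gap": finger opening in m; "finger_force": force on a finger pad.
Only numpy, scipy, OpenCV 4.12 (cv2) and the standard library are available. Lean on these libraries where they do the work, as an engineer would, in place of code of your own. Each camera call takes 0.05 s, during which the arm holds its last target. There are 200 camera calls.

## Working session

There is one attempt and no reset: what is moved stays moved. The work goes in short steps, Python scripts to look and compute and a shell command to move; the robot and the scene stay as the last step left them, time stands still between calls to the robot, and variables do not carry over. Pictures are saved under pics/ and viewed, at most 15 in all, crops included, and the job is handed in when it is done.

```bash
mkdir -p pics; ls; python3 - <<'E'
from rig import manip, grab_frame, get_calibration, models
import cv2, numpy as np
s=manip.state(); print(s['t'],s['tool_pos'],np.round(s['tcp_rot'],3).tolist(),s['finger_gap'],manip.grasp_offset)
for c in ['scene','top','wrist']:
    im=grab_frame(c); cv2.imwrite(f'pics/{c}0.png',im)
    k=get_calibration(c); print(c,{a:np.round(b,3).tolist() for a,b in k.items()})
    for q in ['round_large','round_medium','round_small','square_large','square_small','round_stand','square_stand','mug','carton']:
        print(q,[(round(d['score'],2),[int(v) for v in d['extent']]) for d in models.trace(c,q)][:4])
print(manip.state()['t'])
E
```

```text
pics
0.0 [0.22008307 0.55784895 0.22150314] [[-0.93, 0.367, -0.001], [0.367, 0.93, -0.002], [0.0, -0.002, -1.0]] 0.08785498198163721 -0.0187
scene {'intrinsics': [[484.342, 0.0, 318.901], [0.0, 484.342, 199.878], [0.0, 0.0, 1.0]], 'R': [[0.578, -0.816, -0.006], [-0.627, -0.439, -0.644], [0.523, 0.376, -0.765]], 't': [-0.285, 0.321, 1.064]}
round_large [(0.77, [237, 165, 27, 27])]
round_medium [(0.61, [298, 185, 19, 23]), (0.58, [230, 131, 37, 27])]
round_small [(0.76, [341, 213, 15, 18]), (0.62, [297, 185, 19, 25])]
square_large [(0.56, [196, 150, 24, 27])]
square_small [(0.72, [382, 256, 24, 26])]
round_stand [(0.94, [366, 209, 37, 27]), (0.71, [341, 211, 18, 22]), (0.18, [432, 256, 42, 55])]
square_stand [(0.94, [229, 132, 38, 25]), (0.81, [301, 240, 47, 41])]
mug [(0.84, [430, 255, 43, 57]), (0.71, [298, 188, 19, 22])]
carton [(0.95, [440, 209, 57, 51])]
top {'intrinsics': [[509.667, 0.0, 319.611], [0.0, 509.667, 204.005], [0.0, 0.0, 1.0]], 'R': [[0.016, -1.0, -0.007], [-0.989, -0.015, -0.145], [0.145, 0.009, -0.989]], 't': [-0.028, 0.496, 1.7]}
round_large [(0.84, [249, 211, 19, 16])]
round_medium [(0.49, [298, 202, 15, 15]), (0.41, [418, 205, 35, 30])]
round_small []
square_large [(0.69, [354, 182, 27, 27]), (0.56, [207, 215, 20, 19])]
square_small [(0.52, [386, 220, 16, 19])]
round_stand [(0.89, [352, 181, 31, 26])]
square_stand [(0.7, [330, 231, 32, 33]), (0.58, [215, 170, 30, 33])]
mug [(0.67, [420, 206, 34, 28])]
carton [(0.91, [408, 167, 35, 21])]
wrist {'intrinsics': [[316.079, 0.0, 320.66], [0.0, 316.079, 198.294], [0.0, 0.0, 1.0]], 'mount': [[0.001, -0.955, -0.297, 0.082], [1.0, 0.001, 0.001, -0.001], [-0.001, -0.297, 0.955, -0.163], [0.0, 0.0, 0.0, 1.0]]}
round_large []
round_medium []
round_small [(0.57, [192, 349, 53, 38])]
square_large [(0.69, [193, 348, 50, 38])]
square_small []
round_stand []
square_stand []
mug []
carton []
1.5
```

```bash
python3 - <<'E'
import cv2,numpy as np
a=cv2.imread('pics/top0.png')[130:270,180:480]; b=cv2.imread('pics/scene0.png')[110:320,170:520]
a=cv2.resize(a,None,fx=2.6,fy=2.6,interpolation=cv2.INTER_CUBIC);cv2.imwrite('pics/topc.png',a)
b=cv2.resize(b,None,fx=2.25,fy=2.25,interpolation=cv2.INTER_CUBIC);cv2.imwrite('pics/scenec.png',b)
E
```

```text
(no output)
```

View pics/topc.png

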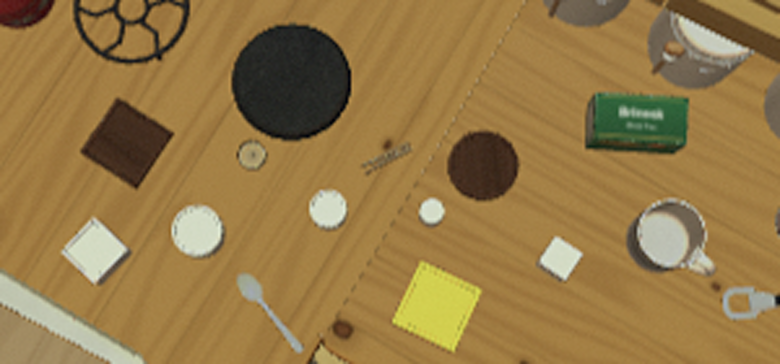

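View pics/scenec.png

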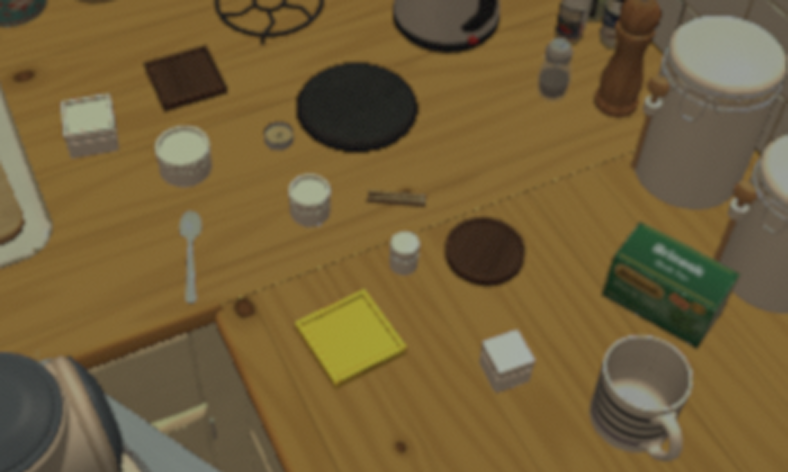

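Top crop: everything needed is visible. The square stand is the dark brown square at top px (229,185), not the yellow plate (348,248). The round stand is the brown disc at (366,193), since the bigger black disc (292,161) is the kettle base. 

The pots are square_large (217,226), round_large (256,219), round_medium (306,210), round_small (346,211) and square_small (395,229). The crop confirms these clearly. Next I fit poses.

```bash
cat > h.py <<'E'
import numpy as np, cv2
from scipy.optimize import least_squares
from rig import manip, grab_frame, get_calibration, models
def cam(c,s=None):
    k=get_calibration(c); K=np.array(k['intrinsics'])
    if c!='wrist': return K,np.array(k['R']),np.array(k['t'])
    M=np.array(k['mount']); T=np.eye(4); T[:3,:3]=s['tcp_rot']; T[:3,3]=s['tool_pos']
    W=np.linalg.inv(T@M); return K,W[:3,:3],W[:3,3]
def proj(C,X):
    p=(np.asarray(X)@C[1].T+C[2])@C[0].T; return p[:,:2]/p[:,2:]
def body(kind,size,h,x,y,yaw=0,z0=0.):
    if kind=='r': a=np.linspace(0,2*np.pi,40)[:-1]; P=np.c_[np.cos(a),np.sin(a)]*size/2
    else:
        r=np.radians(yaw); P=np.array([[1,1],[1,-1],[-1,-1],[-1,1]])*size/2@np.array([[np.cos(r),np.sin(r)],[-np.sin(r),np.cos(r)]])
    P=P+[x,y]; return np.r_[np.c_[P,np.full(len(P),z0)],np.c_[P,np.full(len(P),z0+h)]]
def cen(P):
    m=cv2.moments(cv2.convexHull(P.astype(np.float32))); return np.array([m['m10'],m['m01']])/m['m00']
def blob(im,seed,white,r=26):
    x,y=map(int,seed); x0,y0=max(x-r,0),max(y-r,0); w=im[y0:y+r,x0:x+r]
    hsv=cv2.cvtColor(w,cv2.COLOR_BGR2HSV)
    m=((hsv[...,1]<85)&(hsv[...,2]>95)) if white else (hsv[...,2]<95)
    n,l,st,ce=cv2.connectedComponentsWithStats(m.astype(np.uint8))
    i=1+np.argmin(np.hypot(*(ce[1:]-[x-x0,y-y0]).T)+1e3*(st[1:,4]<30))
    return (l==i),np.array([x0,y0]),ce[i]+[x0,y0],st[i,4]
def fit(C,c,kind,size,h,z0=0.,yaw=0,g=(.5,0)):
    r=least_squares(lambda p:cen(proj(C,body(kind,size,h,p[0],p[1],yaw,z0)))-c,g,x_scale=.01,diff_step=1e-4); return r.x
def go(x,y,z,ydir=None):
    """tool-frame shift (cm) and rz (rad) to a world TCP target; ydir: world angle of closing line, deg"""
    s=manip.state(); R=np.array(s['tcp_rot']); d=R.T@(np.array([x,y,z])-s['tool_pos'])*100
    cur=np.degrees(np.arctan2(R[1,1],R[0,1])); out=''
    if ydir is not None:
        dy=(ydir-cur+90)%180-90; out=f'rz {-np.radians(dy):.3f} ({dy:.1f}deg; other {-np.radians(dy-180*np.sign(dy)):.3f})'
    print('shift',np.round(d,2),out,'cur ydir %.1f j6 %.1f'%(cur,s['joints'][5]))
S={'round_large':('r',.066,.044),'round_medium':('r',.049,.044),'round_small':('r',.033,.044),'square_large':('s',.062,.044),'square_small':('s',.042,.044),'round_stand':('r',.094,.015),'square_stand':('s',.09,.015)}
E
cat > m.py <<'E'
from h import *
seed={'top':dict(square_large=(217,226),round_large=(256,219),round_medium=(306,210),round_small=(346,211),square_small=(395,229),round_stand=(366,193),square_stand=(229,185)),
'scene':dict(square_large=(209,164),round_large=(251,179),round_medium=(307,198),round_small=(349,222),square_small=(395,270),round_stand=(385,221),square_stand=(252,144))}
for c in seed:
    im=cv2.imread(f'pics/{c}0.png'); C=cam(c)
    for q,sd in seed[c].items():
        m,o,ce,a=blob(im,sd,'stand' not in q); k=S[q]; p=fit(C,ce,*k); extra=''
        if k[0]=='s':
            pts=(np.argwhere(m)[:,::-1]+o).astype(np.float32)
            hull=cv2.convexHull(pts).astype(np.float32)
            best=[]
            for yaw in range(0,90,2):
                h=cv2.convexHull(proj(C,body(*k,*p,yaw)).astype(np.float32)); ia,_=cv2.intersectConvexConvex(hull,h)
                best.append((ia/(cv2.contourArea(hull)+cv2.contourArea(h)-ia),yaw))
            extra=sorted(best)[-3:]
        ar=cv2.contourArea(cv2.convexHull(proj(C,body(*k,*p,extra[-1][1] if extra else 0)).astype(np.float32)))
        print(c,q,np.round(p,4),'area',a,'exp %.0f'%ar,[(round(float(i),2),y) for i,y in extra] if extra else '')
E
python3 m.py
```

```text
top square_large [0.4171 0.3327] area 355 exp 394 [(0.84, 52), (0.84, 48), (0.85, 50)]
top round_large [0.4454 0.1987] area 315 exp 333 
top round_medium [0.4765 0.0273] area 176 exp 184 
top round_small [ 0.4756 -0.1089] area 81 exp 89 
top square_small [ 0.4164 -0.2778] area 173 exp 186 [(0.86, 56), (0.87, 52), (0.87, 54)]
top round_stand [ 0.5404 -0.1779] area 553 exp 587 
top square_stand [0.5641 0.2992] area 653 exp 688 [(0.94, 60), (0.94, 58), (0.94, 56)]
scene square_large [0.4176 0.3316] area 561 exp 594 [(0.9, 52), (0.91, 48), (0.91, 50)]
scene round_large [0.4471 0.2007] area 500 exp 577 
scene round_medium [0.4788 0.0289] area 335 exp 388 
scene round_small [ 0.4774 -0.1083] area 196 exp 233 
scene square_small [ 0.418 -0.277] area 456 exp 503 [(0.87, 44), (0.87, 48), (0.87, 46)]
scene round_stand [ 0.5412 -0.1792] area 879 exp 921 
scene square_stand [0.565  0.2987] area 716 exp 741 [(0.94, 60), (0.95, 56), (0.95, 58)]
```

```bash
python3 -c "
from h import *
go(.417,.332,.15,50)"
```

```text
shift [-26.61 -13.81   7.26] rz 0.322 (-18.5deg; other -2.819) cur ydir 68.5 j6 -3.2
```

```bash
python3 -m jog '[[-26.6,-13.8,7.2,0,0,0.32,1],[-26.6,-13.8,7.2,0,0,0.32,1],[-26.6,-13.8,7.2,0,0,0.32,1],[-26.6,-13.8,7.2,0,0,0.32,1],[-26.6,-13.8,7.2,0,0,0.32,1],[-26.6,-13.8,7.2,0,0,0.32,1],[-26.6,-13.8,7.2,0,0,0.32,1],[-26.6,-13.8,7.2,0,0,0.32,1]]' 25
cat > w.py <<'E'
from h import *
import sys
name,q,x,y,z0=sys.argv[1],sys.argv[2],*map(float,sys.argv[3:6]); yaw=float(sys.argv[6]) if len(sys.argv)>6 else 0
s=manip.state(); im=grab_frame('wrist'); C=cam('wrist',s)
k=S[q]; h=cv2.convexHull(proj(C,body(*k,x,y,yaw,z0)).astype(np.float32)).astype(int)
print('t',s['t'],'tcp',np.round(s['tool_pos'],4))
sd=cen(h.astype(float)) ; print('pred centroid',sd)
for d in models.trace('wrist',q)[:2]:
    m=cv2.moments(d['pixels'].astype(np.uint8),True); c=np.array([m['m10'],m['m01']])/m['m00']
    print(round(d['score'],2),'net',np.round(c,1),[int(v) for v in d['extent']],'pos',np.round(fit(C,c,*k,z0,yaw,(x,y)),4))
cv2.polylines(im,[h],True,(0,0,255),1); cv2.imwrite(f'pics/{name}.png',im)
E
python3 w.py w1 square_large .417 .332 0 50; python3 -c "
from h import *
go(.417,.332,.013,50)"
```

```text
t: 2.3
tool_pos: [0.4176, 0.331, 0.1502]
tcp_rot: [[-0.766, 0.643, -0.001], [0.643, 0.766, -0.0], [0.0, -0.001, -1.0]]
force: [-0.1, 0.8, 0.2]
finger_gap: 0.0874
finger_force: 0.0
t 2.3 tcp [0.4176 0.331  0.1502]
pred centroid [321.         189.37772675]
0.62 net [317.4 191. ] [284, 153, 69, 74] pos [0.4155 0.3283]
shift [-0.11 -0.06 13.82] rz 0.003 (-0.2deg; other -3.139) cur ydir 50.2 j6 -15.2
```

View pics/w1.png

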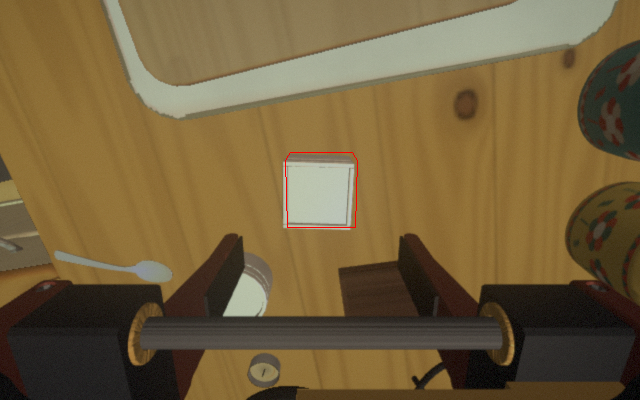

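The outline lies on square_large (px 318,191), off by about 2 mm. I'm descending.

```bash
python3 -m jog '[[0,0,5,0,0,0,1],[0,0,9,0,0,0,1],[0,0,12,0,0,0,1],[0,0,13.7,0,0,0,1],[0,0,13.7,0,0,0,-1],[0,0,13.7,0,0,0,-1],[0,0,13.7,0,0,0,-1],[0,0,13.7,0,0,0,-1]]' 25
python3 -m jog '[[0,0,0,0,0,0,-1],[0,0,0,0,0,0,-1],[0,0,-4,0,0,0,-1],[0,0,-8,0,0,0,-1],[0,0,-8,0,0,0,-1],[0,0,-8,0,0,0,-1],[0,0,-8,0,0,0,-1],[0,0,-8,0,0,0,-1]]' 25
python3 -c "
from h import *
go(.5645,.299,.09,58)"
```

```text
t: 3.2
tool_pos: [0.4174, 0.333, 0.0155]
tcp_rot: [[-0.768, 0.641, 0.002], [0.641, 0.768, 0.001], [-0.0, 0.002, -1.0]]
force: [-2.4, -0.4, 1.5]
finger_gap: 0.0617
finger_force: 25.0
t: 4.0
tool_pos: [0.4161, 0.3315, 0.0913]
tcp_rot: [[-0.767, 0.641, -0.003], [0.641, 0.767, -0.002], [0.001, -0.004, -1.0]]
force: [-0.3, 1.3, -3.1]
finger_gap: 0.0617
finger_force: 25.0
shift [-13.47   7.02   0.09] rz -0.137 (7.9deg; other 3.004) cur ydir 50.1 j6 -15.3
```

```bash
python3 -m jog '[[-4,2,0,0,0,-0.04,-1],[-8,4,0,0,0,-0.08,-1],[-11,6,0,0,0,-0.11,-1],[-13.5,7,0,0,0,-0.14,-1],[-13.5,7,0,0,0,-0.14,-1],[-13.5,7,0,0,0,-0.14,-1],[-13.5,7,0,0,0,-0.14,-1],[-13.5,7,0,0,0,-0.14,-1]]'
python3 w.py w2 square_stand .5645 .299 0 58;  python3 -c "
from h import *
go(.5645,.299,.024,58)"
```

```text
t: 4.8
tool_pos: [0.5645, 0.2998, 0.0935]
tcp_rot: [[-0.85, 0.527, -0.0], [0.527, 0.85, -0.0], [0.0, -0.0, -1.0]]
force: [0.2, 0.1, -2.0]
finger_gap: 0.0617
finger_force: 25.0
t 4.8 tcp [0.5645 0.2998 0.0935]
pred centroid [320.09748208 201.29398139]
0.79 net [318.8 172.4] [262, 150, 117, 52] pos [0.5428 0.311 ]
shift [-0.02 -0.09  6.99] rz 0.004 (-0.2deg; other -3.138) cur ydir 58.2 j6 -33.3
```

View pics/w2.png

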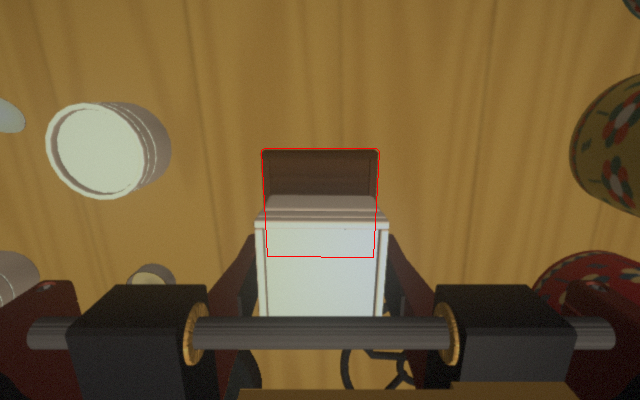

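Stand edge (px 262–380, row 150) fits the predicted outline, so I'm lowering and releasing.

```bash
python3 -m jog '[[0,0,3,0,0,0,-1],[0,0,5,0,0,0,-1],[0,0,6.2,0,0,0,-1],[0,0,6.6,0,0,0,-1],[0,0,6.9,0,0,0,-1],[0,0,7.05,0,0,0,-1],[0,0,7.05,0,0,0,-1],[0,0,7.05,0,0,0,-1]]'
python3 -m jog '[[0,0,0,0,0,0,1],[0,0,0,0,0,0,1],[0,0,0,0,0,0,1],[0,0,0,0,0,0,1],[0,0,-4,0,0,0,1],[0,0,-8,0,0,0,1],[0,0,-12,0,0,0,1],[0,0,-12,0,0,0,1]]'
python3 w.py w3 square_large .5645 .299 .01 58;  python3 -c "
from h import *
go(.446,.1995,.14)
R=np.array(manip.state()['tcp_rot'])
# second hover for round_large"
```

```text
t: 5.7
tool_pos: [0.566, 0.2998, 0.0255]
tcp_rot: [[-0.85, 0.528, 0.002], [0.528, 0.85, 0.001], [-0.001, 0.002, -1.0]]
force: [-4.7, -0.4, 6.8]
finger_gap: 0.0617
finger_force: 25.0
t: 6.5
tool_pos: [0.5681, 0.3005, 0.1513]
tcp_rot: [[-0.849, 0.528, 0.011], [0.528, 0.849, 0.005], [-0.007, 0.01, -1.0]]
force: [0.6, 0.7, 0.7]
finger_gap: 0.088
finger_force: 0.0
t 6.5 tcp [0.5681 0.3005 0.1513]
pred centroid [315.74671286 189.82622601]
0.96 net [317.  193.1] [283, 153, 71, 76] pos [0.5671 0.2982]
shift [  4.93 -14.85   0.41]  cur ydir 58.2 j6 -33.3
```

View pics/w3.png

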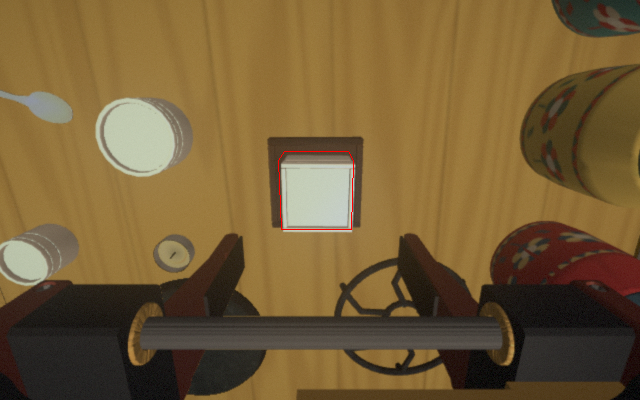

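square_large sits inside the stand rim (px 283–354, 153–230). Next is round_large.

```bash
python3 -m jog '[[1.7,-5,0,0,0,0,1],[3.3,-10,0,0,0,0,1],[4.9,-14.9,0,0,0,0,1],[4.9,-14.9,0,0,0,0,1],[4.9,-14.9,0,0,0,0,1],[4.9,-14.9,0,0,0,0,1],[4.9,-14.9,0,0,0,0,1],[4.9,-14.9,0,0,0,0,1]]'
python3 w.py w4 round_large .446 .1995 0;  python3 -c "
from h import *
go(.446,.1995,.013)"
```

```text
t: 7.4
tool_pos: [0.446, 0.1993, 0.1428]
tcp_rot: [[-0.85, 0.527, -0.001], [0.527, 0.85, -0.0], [0.0, -0.0, -1.0]]
force: [-0.3, -0.2, -0.8]
finger_gap: 0.0879
finger_force: 0.0
t 7.4 tcp [0.446  0.1993 0.1428]
pred centroid [320.86065488 193.4437354 ]
0.77 net [315.9 194.2] [278, 152, 72, 80] pos [0.4435 0.1953]
shift [-1.000e-02  5.000e-02  1.298e+01]  cur ydir 58.2 j6 -38.1
```

```bash
python3 -m jog '[[0,-0.2,5,0,0,0,1],[0,-0.2,9,0,0,0,1],[0,-0.2,12,0,0,0,1],[0,-0.2,12.9,0,0,0,1],[0,-0.2,12.9,0,0,0,-1],[0,-0.2,12.9,0,0,0,-1],[0,-0.2,12.9,0,0,0,-1],[0,-0.2,12.9,0,0,0,-1]]' 25
python3 -m jog '[[0,0,0,0,0,0,-1],[0,0,0,0,0,0,-1],[0,0,-4,0,0,0,-1],[0,0,-9,0,0,0,-1],[0,0,-9,0,0,0,-1],[0,0,-9,0,0,0,-1],[0,0,-9,0,0,0,-1],[0,0,-9,0,0,0,-1]]' 25
python3 -c "
from h import *
go(.5408,-.1785,.10)"
```

```text
t: 8.3
tool_pos: [0.4454, 0.1972, 0.0164]
tcp_rot: [[-0.85, 0.528, 0.003], [0.528, 0.85, 0.001], [-0.002, 0.002, -1.0]]
force: [-1.6, -1.5, 4.9]
finger_gap: 0.0655
finger_force: 25.0
t: 9.1
tool_pos: [0.4431, 0.1965, 0.1018]
tcp_rot: [[-0.849, 0.528, -0.004], [0.528, 0.849, -0.001], [0.002, -0.003, -1.0]]
force: [0.4, -0.0, -2.5]
finger_gap: 0.0659
finger_force: 25.0
shift [-28.09 -26.7    0.19]  cur ydir 58.2 j6 -38.3
```

```bash
python3 -m jog '[[-3.4,-3.2,0,0,0,0,-1],[-6.8,-6.4,0,0,0,0,-1],[-10.2,-9.6,0,0,0,0,-1],[-13.6,-12.8,0,0,0,0,-1],[-17,-16,0,0,0,0,-1],[-20.4,-19.2,0,0,0,0,-1],[-23.8,-22.4,0,0,0,0,-1],[-25,-23.6,0,0,0,0,-1]]'
python3 -c "
from h import *
go(.5408,-.1785,.10)"
```

```text
t: 9.9
tool_pos: [0.5315, -0.1392, 0.102]
tcp_rot: [[-0.848, 0.531, -0.003], [0.531, 0.848, -0.0], [0.002, -0.002, -1.0]]
force: [-0.8, 0.5, -3.3]
finger_gap: 0.0655
finger_force: 25.0
shift [-2.87 -2.84  0.2 ]  cur ydir 57.9 j6 -76.1
```

```bash
python3 -m jog '[[-3.1,-3.1,0,0,0,0,-1],[-3.1,-3.1,0,0,0,0,-1],[-3.1,-3.1,0,0,0,0,-1],[-3.1,-3.1,0,0,0,0,-1],[-3.1,-3.1,0,0,0,0,-1],[-3.1,-3.1,0,0,0,0,-1],[-3.1,-3.1,0,0,0,0,-1],[-3.1,-3.1,0,0,0,0,-1]]'
python3 w.py w5 round_stand .5408 -.1785 0
python3 -c "
from h import *
go(.5408,-.1785,.024)"
```

```text
t: 10.7
tool_pos: [0.5421, -0.1777, 0.1043]
tcp_rot: [[-0.85, 0.527, 0.0], [0.527, 0.85, -0.0], [-0.0, 0.0, -1.0]]
force: [0.2, 0.0, -3.4]
finger_gap: 0.0653
finger_force: 25.0
t 10.7 tcp [ 0.5421 -0.1777  0.1043]
pred centroid [318.95352522 197.22662766]
0.77 net [317.8 177. ] [262, 144, 111, 76] pos [ 0.5246 -0.1702]
shift [ 0.08 -0.11  8.02]  cur ydir 58.2 j6 -79.8
```

View pics/w5.png

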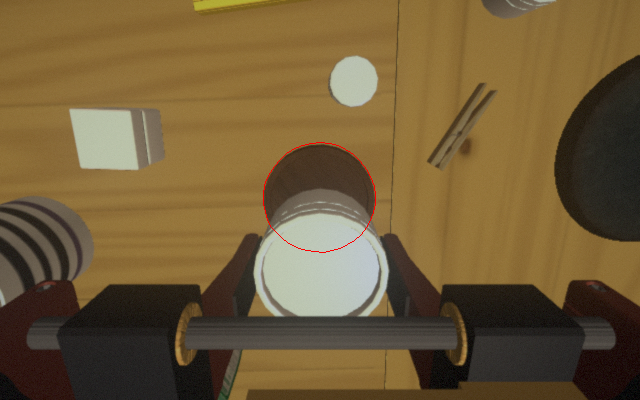

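The stand fits the outline (centre 319,197). Lowering.

```bash
python3 -m jog '[[0.1,-0.1,4,0,0,0,-1],[0.1,-0.1,6,0,0,0,-1],[0.1,-0.1,7.2,0,0,0,-1],[0.1,-0.1,7.6,0,0,0,-1],[0.1,-0.1,7.9,0,0,0,-1],[0.1,-0.1,8.05,0,0,0,-1],[0.1,-0.1,8.05,0,0,0,-1],[0.1,-0.1,8.05,0,0,0,-1]]'
python3 -m jog '[[0,0,0,0,0,0,1],[0,0,0,0,0,0,1],[0,0,0,0,0,0,1],[0,0,0,0,0,0,1],[0,0,-4,0,0,0,1],[0,0,-8,0,0,0,1],[0,0,-12,0,0,0,1],[0,0,-12,0,0,0,1]]'
python3 w.py w6 round_large .5408 -.1785 .01
python3 -c "
from h import *
go(.4775,.028,.14)"
```

```text
t: 11.6
tool_pos: [0.5415, -0.1788, 0.0264]
tcp_rot: [[-0.85, 0.528, 0.002], [0.528, 0.85, -0.001], [-0.003, 0.0, -1.0]]
force: [-5.5, 1.6, 6.9]
finger_gap: 0.0655
finger_force: 25.0
t: 12.4
tool_pos: [0.5434, -0.1795, 0.1512]
tcp_rot: [[-0.849, 0.528, 0.011], [0.528, 0.85, -0.004], [-0.012, 0.002, -1.0]]
force: [0.2, -0.0, 1.1]
finger_gap: 0.0876
finger_force: 0.0
t 12.4 tcp [ 0.5434 -0.1795  0.1512]
pred centroid [319.72076699 189.65146379]
0.69 net [319.6 190.6] [283, 150, 73, 81] pos [ 0.5407 -0.1792]
shift [16.33 14.19  0.45]  cur ydir 58.2 j6 -79.8
```

View pics/w6.png

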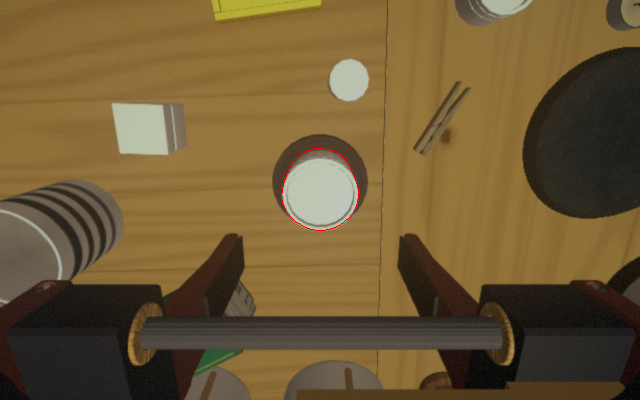

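round_large is centred in the round stand (px 320,190). Next is round_medium.

```bash
python3 -m jog '[[3.4,3,0,0,0,0,1],[6.8,6,0,0,0,0,1],[10,8.9,0,0,0,0,1],[13.3,11.7,0,0,0,0,1],[16.3,14.2,0,0,0,0,1],[16.3,14.2,0,0,0,0,1],[16.3,14.2,0,0,0,0,1],[16.3,14.2,0,0,0,0,1]]'
python3 w.py w7 round_medium .4775 .028 0;  python3 -c "
from h import *
go(.4775,.028,.0135)"
```

```text
t: 13.3
tool_pos: [0.4769, 0.0274, 0.1425]
tcp_rot: [[-0.849, 0.528, -0.002], [0.528, 0.849, -0.0], [0.001, -0.001, -1.0]]
force: [-0.4, -0.5, -0.5]
finger_gap: 0.088
finger_force: 0.0
t 13.3 tcp [0.4769 0.0274 0.1425]
pred centroid [321.57321978 193.81996688]
0.83 net [318.  194.1] [291, 160, 57, 64] pos [0.4753 0.0249]
shift [1.000e-02 1.000e-01 1.294e+01]  cur ydir 58.1 j6 -58.9
```

```bash
python3 -m jog '[[0,0,5,0,0,0,1],[0,0,9,0,0,0,1],[0,0,12,0,0,0,1],[0,0,12.9,0,0,0,1],[0,0,12.9,0,0,0,-1],[0,0,12.9,0,0,0,-1],[0,0,12.9,0,0,0,-1],[0,0,12.9,0,0,0,-1]]' 20
python3 -m jog '[[0,0,0,0,0,0,-1],[0,0,0,0,0,0,-1],[0,0,0,0,0,0,-1],[0,0,-4,0,0,0,-1],[0,0,-8,0,0,0,-1],[0,0,-11,0,0,0,-1],[0,0,-11,0,0,0,-1],[0,0,-11,0,0,0,-1]]' 20
python3 -c "
from h import *
go(.541,-.179,.12)"
```

```text
t: 14.2
tool_pos: [0.4783, 0.0281, 0.0165]
tcp_rot: [[-0.849, 0.528, 0.003], [0.528, 0.849, -0.0], [-0.003, 0.002, -1.0]]
force: [-0.2, 0.4, -0.9]
finger_gap: 0.0592
finger_force: 0.0
t: 15.0
tool_pos: [0.4772, 0.0284, 0.1243]
tcp_rot: [[-0.85, 0.527, 0.0], [0.527, 0.85, 0.0], [-0.0, 0.001, -1.0]]
force: [-0.7, -0.4, -2.2]
finger_gap: 0.0494
finger_force: 20.0
shift [-16.36 -14.25   0.42]  cur ydir 58.2 j6 -58.9
```

```bash
python3 -m jog '[[-3.4,-3,0,0,0,0,-1],[-6.8,-6,0,0,0,0,-1],[-10,-8.9,0,0,0,0,-1],[-13.3,-11.7,0,0,0,0,-1],[-16.3,-14.2,0,0,0,0,-1],[-16.3,-14.2,0,0,0,0,-1],[-16.3,-14.2,0,0,0,0,-1],[-16.3,-14.2,0,0,0,0,-1]]'
python3 w.py w8 round_large .541 -.179 .01
python3 -c "
from h import *
go(.541,-.179,.0615)"
```

```text
t: 15.8
tool_pos: [0.5399, -0.1772, 0.1229]
tcp_rot: [[-0.85, 0.527, -0.003], [0.527, 0.85, 0.002], [0.003, 0.0, -1.0]]
force: [0.7, 1.0, -1.5]
finger_gap: 0.0488
finger_force: 20.0
t 15.8 tcp [ 0.5399 -0.1772  0.1229]
pred centroid [319.47931467 206.50929099]
0.57 net [319.  190.4] [279, 161, 82, 65] pos [ 0.5283 -0.1721]
shift [-0.16 -0.13  6.26]  cur ydir 58.2 j6 -79.8
```

View pics/w8.png

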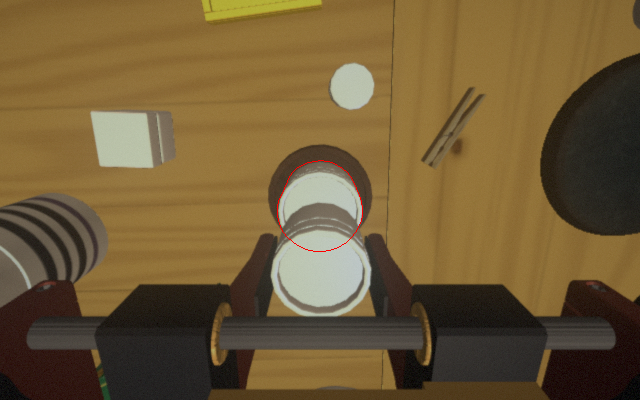

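```bash
python3 -c "
from h import *
s=manip.state();C=cam('wrist',s);x,y,z=s['tool_pos'];print(s['tool_pos'])
p=proj(C,body('r',.049,0.0001,x,y,0,z+.0305));print(p.min(0),p.max(0))
im=cv2.imread('pics/w8.png')[225:330,260:382]
g=cv2.cvtColor(im,cv2.COLOR_BGR2GRAY);print([ (225+r,260+np.where(g[r]>120)[0][[0,-1]]) for r in (30,45,60,75)])
go(.541,-.179,.0615)"
```

```text
[ 0.54034381 -0.17708864  0.12411538]
[270.29960457 232.24252872] [373.09082165 322.89598082]
[(255, array([276, 367])), (270, array([272, 370])), (285, array([273, 369])), (300, array([272, 370]))]
shift [-0.16 -0.13  6.26]  cur ydir 58.2 j6 -79.8
```

```bash
python3 -m jog '[[-0.25,-0.1,2.5,0,0,0,-1],[-0.25,-0.1,4.5,0,0,0,-1],[-0.25,-0.1,5.3,0,0,0,-1],[-0.25,-0.1,5.7,0,0,0,-1],[-0.25,-0.1,6,0,0,0,-1],[-0.25,-0.1,6.2,0,0,0,-1],[-0.25,-0.1,6.25,0,0,0,-1],[-0.25,-0.1,6.25,0,0,0,-1]]'
python3 -m jog '[[0,0,0,0,0,0,-1],[0,0,0,0,0,0,1],[0,0,0,0,0,0,1],[0,0,0,0,0,0,1],[0,0,0,0,0,0,1],[0,0,-4,0,0,0,1],[0,0,-9,0,0,0,1],[0,0,-9,0,0,0,1]]'
python3 -m jog '[[0,0,0,0,0,0,1],[0,0,0,0,0,0,1],[0,0,0,0,0,0,1],[0,0,0,0,0,0,1],[0,0,0,0,0,0,1],[0,0,0,0,0,0,1],[0,0,0,0,0,0,1],[0,0,0,0,0,0,1]]'
python3 w.py w9 round_medium .541 -.179 .048
python3 -c "
from h import *
go(.4765,-.1085,.14)"
```

```text
t: 16.7
tool_pos: [0.543, -0.1807, 0.0639]
tcp_rot: [[-0.85, 0.528, 0.002], [0.528, 0.85, -0.001], [-0.002, 0.001, -1.0]]
force: [-1.1, 1.7, 5.3]
finger_gap: 0.0485
finger_force: 20.0
t: 17.5
tool_pos: [0.5451, -0.1818, 0.1606]
tcp_rot: [[-0.849, 0.528, 0.012], [0.528, 0.849, -0.005], [-0.012, 0.002, -1.0]]
force: [0.4, -0.3, 1.0]
finger_gap: 0.088
finger_force: 0.0
t: 18.3
tool_pos: [0.5422, -0.1807, 0.1521]
tcp_rot: [[-0.849, 0.528, -0.0], [0.528, 0.849, -0.0], [0.0, -0.0, -1.0]]
force: [0.3, 1.0, 0.5]
finger_gap: 0.0875
finger_force: 0.0
t 18.3 tcp [ 0.5422 -0.1807  0.1521]
pred centroid [321.69141155 204.93176543]
0.94 net [321.2 207.8] [290, 170, 61, 72] pos [ 0.5423 -0.1807]
shift [9.39 2.66 1.22]  cur ydir 58.2 j6 -80.0
```

View pics/w9.png

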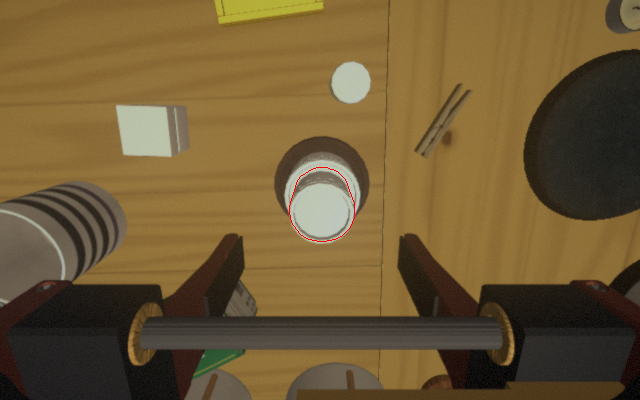

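Enlarging to check that the medium pot is seated.

```bash
python3 - <<'E'
from h import *
s=manip.state(); im=grab_frame('wrist'); a=cv2.resize(im[130:250,265:380],None,fx=4,fy=4,interpolation=cv2.INTER_CUBIC)
b=grab_frame('scene')
b=cv2.resize(b[190:250,350:420],None,fx=4,fy=4,interpolation=cv2.INTER_CUBIC)
o=np.zeros((480,460+280,3),np.uint8);o[:480,:460]=a;o[:240,460:]=b
cv2.imwrite('pics/z1.png',o)
E
```

```text
(no output)
```

View pics/z1.png

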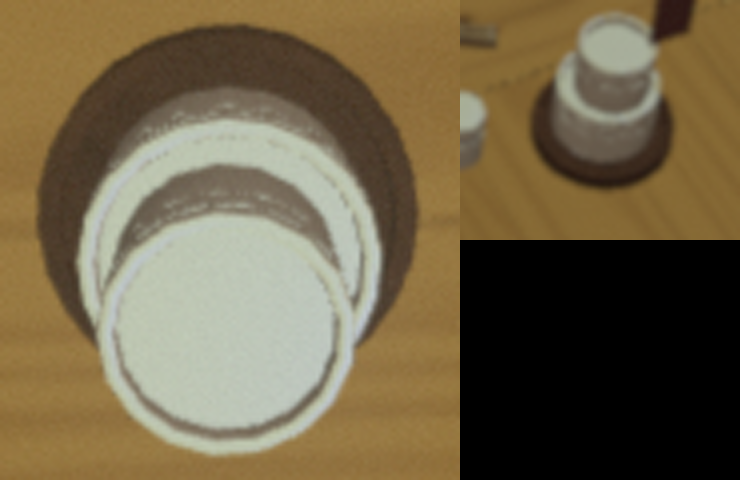

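```bash
python3 -c "
from h import *
s=manip.state();C=cam('wrist',s);R=np.array(s['tcp_rot'])
f=lambda k,x,y,z:np.round(np.r_[(q:=proj(C,body('r',k,1e-5,x,y,0,z))).min(0),q.max(0)],1)
for d in (0,.002,.003,.0045):
  x,y=np.array([.541,-.179])-d*R[:2,0]
  print(d,'med top',f(.049,x,y,.092),'med bottom',f(.049,x,y,.048))
print('large top outer',f(.066,.541,-.179,.054),'floor',f(.058,.541,-.179,.048))
print('tilt 7deg top', )
x,y=np.array([.541,-.179])-.004*R[:2,0]
b=body('r',.049,1e-5,0,0,0,.044); t=np.radians(7); u=R[:,0]*[1,1,0]
import cv2
ax=np.cross(u,[0,0,1]); Q=cv2.Rodrigues(ax*t)[0]
for sg in (1,-1):
  q=proj(C,b@(Q if sg>0 else Q.T).T+[x,y,.051]);print(sg,np.round(np.r_[q.min(0),q.max(0)],1))
"

```

```text
0 med top [289.5 179.9 354.8 241.6] med bottom [294.2 167.5 349.7 220.8]
0.002 med top [289.6 182.6 354.7 243.9] med bottom [294.2 169.8 349.6 222.8]
0.003 med top [289.6 183.9 354.7 245.1] med bottom [294.3 171.  349.6 223.9]
0.0045 med top [289.7 185.9 354.6 246.9] med bottom [294.3 172.7 349.5 225.4]
large top outer [283.8 159.  360.1 232.1] floor [289.1 162.4 354.7 225.4]
tilt 7deg top
1 [289.5 194.7 354.8 252.2]
-1 [289.1 178.2 355.3 242.9]
```

round_medium is flat inside the rim, about 2 mm off centre (lid px 289–354, 183–243; a 7° tilt is ruled out). Next is round_small.

```bash
python3 -m jog '[[4.5,1.3,0,0,0,0,1],[9.4,2.7,0,0,0,0,1],[9.4,2.7,1.2,0,0,0,1],[9.4,2.7,1.2,0,0,0,1],[9.4,2.7,1.2,0,0,0,1],[9.4,2.7,1.2,0,0,0,1],[9.4,2.7,1.2,0,0,0,1],[9.4,2.7,1.2,0,0,0,1]]'
python3 w.py w10 round_small .4765 -.1085 0;  python3 -c "
from h import *
go(.4765,-.1085,.0135)"
```

```text
t: 19.3
tool_pos: [0.477, -0.1086, 0.1402]
tcp_rot: [[-0.849, 0.528, -0.0], [0.528, 0.849, 0.0], [0.0, -0.0, -1.0]]
force: [0.0, -0.5, -0.2]
finger_gap: 0.0873
finger_force: 0.0
t 19.3 tcp [ 0.477  -0.1086  0.1402]
pred centroid [320.41060658 193.20666894]
0.79 net [317.3 192.2] [295, 169, 43, 43] pos [ 0.4734 -0.1104]
shift [ 0.02 -0.02 12.66]  cur ydir 58.1 j6 -74.9
```

```bash
python3 -m jog '[[0,0,5,0,0,0,1],[0,0,9,0,0,0,1],[0,0,12,0,0,0,1],[0,0,12.6,0,0,0,1],[0,0,12.6,0,0,0,-1],[0,0,12.6,0,0,0,-1],[0,0,12.6,0,0,0,-1],[0,0,12.6,0,0,0,-1]]' 15
python3 -m jog '[[0,0,0,0,0,0,-1],[0,0,0,0,0,0,-1],[0,0,0,0,0,0,-1],[0,0,0,0,0,0,-1],[0,0,0,0,0,0,-1],[0,0,-5,0,0,0,-1],[0,0,-10,0,0,0,-1],[0,0,-14,0,0,0,-1]]' 15
python3 -m jog '[[0,0,0,0,0,0,-1],[0,0,0,0,0,0,-1],[0,0,0,0,0,0,-1],[0,0,0,0,0,0,-1],[0,0,0,0,0,0,-1],[0,0,0,0,0,0,-1],[0,0,0,0,0,0,-1],[0,0,0,0,0,0,-1]]'
python3 -c "
from h import *
go(.5425,-.1805,.15)"
```

```text
t: 20.2
tool_pos: [0.4778, -0.1084, 0.016]
tcp_rot: [[-0.849, 0.528, 0.003], [0.528, 0.85, -0.001], [-0.003, 0.001, -1.0]]
force: [-0.1, 0.0, -0.7]
finger_gap: 0.0595
finger_force: 0.0
t: 21.0
tool_pos: [0.4767, -0.108, 0.1566]
tcp_rot: [[-0.85, 0.528, 0.001], [0.528, 0.85, -0.0], [-0.001, 0.001, -1.0]]
force: [2.1, -0.5, 0.1]
finger_gap: 0.0328
finger_force: 15.0
t: 21.8
tool_pos: [0.4766, -0.1081, 0.154]
tcp_rot: [[-0.849, 0.528, -0.0], [0.528, 0.849, 0.0], [0.0, -0.0, -1.0]]
force: [0.6, -0.3, 0.7]
finger_gap: 0.0329
finger_force: 15.0
shift [-9.42 -2.68  0.4 ]  cur ydir 58.2 j6 -74.9
```

```bash
python3 -m jog '[[-4.7,-1.3,0,0,0,0,-1],[-9.4,-2.7,0,0,0,0,-1],[-9.4,-2.7,0,0,0,0,-1],[-9.4,-2.7,0,0,0,0,-1],[-9.4,-2.7,0,0,0,0,-1],[-9.4,-2.7,0,0,0,0,-1],[-9.4,-2.7,0,0,0,0,-1],[-9.4,-2.7,0,0,0,0,-1]]'
python3 - <<'E'
from h import *
s=manip.state(); im=grab_frame('wrist'); C=cam('wrist',s); x,y,z=s['tool_pos']
for k,X,Y,Z in ((.033,x,y,z+.030),(.049,.5425,-.1805,.092),(.042,.5425,-.1805,.086)):
    p=proj(C,body('r',k,1e-5,X,Y,0,Z)); print(np.round(np.r_[p.min(0),p.max(0)],1)); cv2.polylines(im,[cv2.convexHull(p.astype(np.float32)).astype(int)],True,(0,0,255),1)
cv2.imwrite('pics/w11.png',cv2.resize(im[140:340,230:410],None,fx=3,fy=3))
go(.5425,-.1805,.100)
E
```

```text
t: 22.6
tool_pos: [0.5421, -0.1801, 0.155]
tcp_rot: [[-0.85, 0.527, 0.001], [0.527, 0.85, -0.001], [-0.002, 0.0, -1.0]]
force: [-0.2, -0.4, -1.1]
finger_gap: 0.0325
finger_force: 15.0
[287.2 248.  356.1 308.6]
[288.8 182.1 353.2 242.8]
[294.1 184.6 348.  235.5]
shift [-0.04 -0.    5.49]  cur ydir 58.2 j6 -80.0
```

View pics/w11.png

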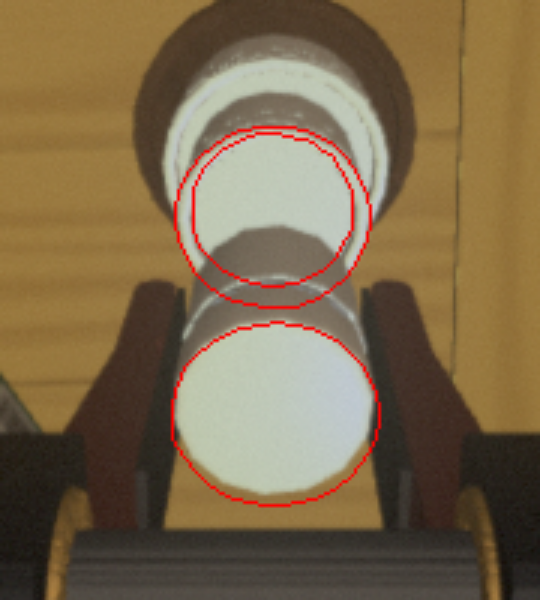

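The medium lid fits its outline, and the held pot is within about 1 mm. Lowering.

```bash
python3 -m jog '[[-0.1,0,2,0,0,0,-1],[-0.1,0,4,0,0,0,-1],[-0.1,0,4.7,0,0,0,-1],[-0.1,0,5,0,0,0,-1],[-0.1,0,5.3,0,0,0,-1],[-0.1,0,5.45,0,0,0,-1],[-0.1,0,5.5,0,0,0,-1],[-0.1,0,5.5,0,0,0,-1]]'
python3 -m jog '[[0,0,0,0,0,0,-1],[0,0,0,0,0,0,1],[0,0,0,0,0,0,1],[0,0,0,0,0,0,1],[0,0,0,0,0,0,1],[0,0,0,0,0,0,1],[0,0,-4,0,0,0,1],[0,0,-8,0,0,0,1]]'
python3 -m jog '[[0,0,0,0,0,0,1],[0,0,0,0,0,0,1],[0,0,0,0,0,0,1],[0,0,0,0,0,0,1],[0,0,0,0,0,0,1],[0,0,0,0,0,0,1],[0,0,0,0,0,0,1],[0,0,0,0,0,0,1]]'
python3 - <<'E'
from h import *
s=manip.state(); im=grab_frame('wrist'); C=cam('wrist',s); x,y,z=s['tool_pos'];print(s['tool_pos'])
for k,X,Y,Z in ((.033,.5425,-.1805,.130),(.049,.5425,-.1805,.092)):
    p=proj(C,body('r',k,1e-5,X,Y,0,Z)); cv2.polylines(im,[cv2.convexHull(p.astype(np.float32)).astype(int)],True,(0,0,255),1)
o=np.zeros((540,780,3),np.uint8);o[:,:450]=cv2.resize(im[110:290,245:395],None,fx=3,fy=3)
b=grab_frame('scene'); o[:480,460:780]=cv2.resize(b[150:270,350:430],None,fx=4,fy=4,interpolation=cv2.INTER_CUBIC)
cv2.imwrite('pics/w12.png',o)
go(.417,-.2775,.15,50)
E
```

```text
t: 23.45
tool_pos: [0.5436, -0.1814, 0.1007]
tcp_rot: [[-0.849, 0.528, 0.002], [0.528, 0.849, -0.001], [-0.002, 0.0, -1.0]]
force: [-1.9, 0.5, 5.3]
finger_gap: 0.0326
finger_force: 15.0
t: 24.25
tool_pos: [0.5422, -0.1808, 0.1782]
tcp_rot: [[-0.849, 0.528, -0.004], [0.528, 0.849, 0.002], [0.004, -0.001, -1.0]]
force: [-0.5, 0.0, -0.0]
finger_gap: 0.0848
finger_force: 0.0
t: 25.05
tool_pos: [0.543, -0.1812, 0.179]
tcp_rot: [[-0.849, 0.528, -0.0], [0.528, 0.849, 0.0], [0.0, -0.0, -1.0]]
force: [-0.1, -0.4, 0.4]
finger_gap: 0.0879
finger_force: 0.0
[ 0.54304969 -0.18115354  0.17900304]
shift [  5.63 -14.83   2.91] rz 0.142 (-8.2deg; other -2.999) cur ydir 58.2 j6 -80.0
```

View pics/w12.png

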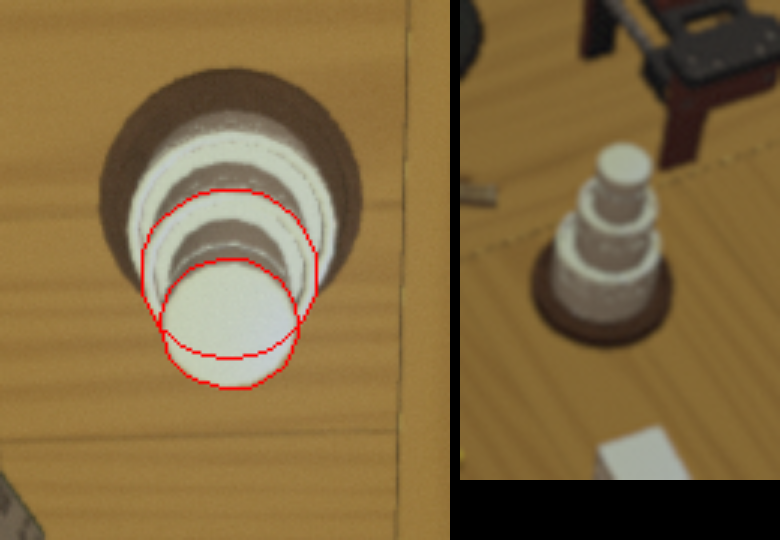

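The three round pots are stacked and match their outlines. Next is square_small.

```bash
python3 -m jog '[[1.6,-4.2,0,0,0,0.05,1],[3.2,-8.5,0,0,0,0.1,1],[4.8,-12.5,1,0,0,0.12,1],[5.6,-14.8,2.9,0,0,0.12,1],[5.6,-14.8,2.9,0,0,0.12,1],[5.6,-14.8,2.9,0,0,0.12,1],[5.6,-14.8,2.9,0,0,0.12,1],[5.6,-14.8,2.9,0,0,0.12,1]]'
python3 - <<'E'
from h import *
s=manip.state(); im=grab_frame('wrist'); C=cam('wrist',s); cv2.imwrite('pics/w13.png',im)
d=models.trace('wrist','square_small')
for e in d[:2]:
    c=np.array([e['extent'][0]+e['extent'][2]/2,e['extent'][1]+e['extent'][3]/2]); print(round(e['score'],2),e['extent'])
hsv=cv2.cvtColor(im,cv2.COLOR_BGR2HSV); m=((hsv[...,2]>165)&(hsv[...,1]<60)).astype(np.uint8)
n,l,st,ce=cv2.connectedComponentsWithStats(m); i=1+np.argmin(np.hypot(*(ce[1:]-[318,195]).T)+1e3*(st[1:,4]<500)); print(ce[i],st[i])
q=cv2.boxPoints(cv2.minAreaRect(np.argwhere(l==i)[:,::-1].astype(np.float32)))
# back-project to lid plane z=.044
K,R,t=C; rays=(np.c_[q,np.ones(4)]@np.linalg.inv(K).T)@R; o=-R.T@t; P=o+rays*((.044-o[2])/rays[:,2])[:,None]
print(np.round(P,4).tolist(),P.mean(0)); v=np.diff(P,axis=0); print('edges deg',np.degrees(np.arctan2(v[:,1],v[:,0]))%90,np.linalg.norm(v,axis=1))
go(.417,-.2775,.0135,50)
E
```

```text
t: 25.95
tool_pos: [0.4186, -0.2769, 0.151]
tcp_rot: [[-0.781, 0.624, 0.001], [0.624, 0.781, -0.001], [-0.001, 0.0, -1.0]]
force: [1.1, -0.5, 0.4]
finger_gap: 0.0878
finger_force: 0.0
0.84 [292.4, 158.7, 54.8, 56.7]
[317.92776964 192.63055149] [ 293  169   50   48 2049]
[[0.3865, -0.2831, 0.044], [0.4092, -0.2492, 0.044], [0.4436, -0.2714, 0.044], [0.4201, -0.307, 0.044]] [ 0.41484307 -0.27766702  0.044     ]
edges deg [56.27123145 57.10005576 56.48045969] [0.04077865 0.04100439 0.04258915]
shift [ 0.08 -0.13 13.72] rz 0.024 (-1.4deg; other -3.118) cur ydir 51.4 j6 -88.8
```

View pics/w13.png

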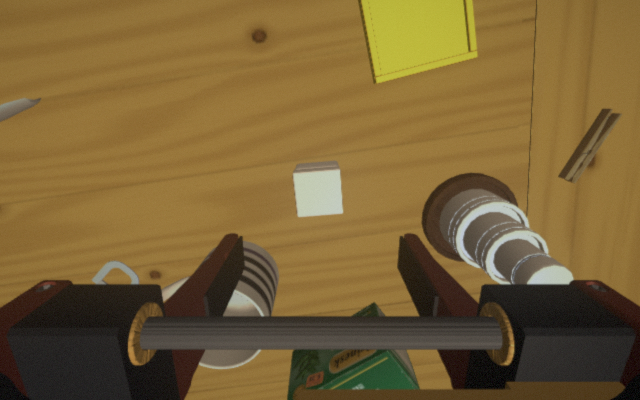

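Edges show yaw near 55.5° for square_small (px 318,190). I'm checking the gripper's clearance to the mug before going down.

```bash
python3 - <<'E'
from h import *
g=np.array([.417,-.2775])
P=[]
for c in ('top','scene'):
    im=grab_frame(c); C=cam(c); 
    d=models.trace(c,'mug')
    for e in d[:1]:
        x,y,w,h=e['extent']; ctr=np.array([x+w/2,y+h/2]); print(c,round(e['score'],2),np.round(e['extent']),fit(C,ctr,'r',.086,.09))
        P.append(fit(C,ctr,'r',.086,.09))
m=np.array(P[0])
for m in P:
  for yd in (55.5,-34.5):
    u=np.array([np.cos(np.radians(yd)),np.sin(np.radians(yd))]); v=np.array([-u[1],u[0]]); print(yd,'along',(m-g)@u,'perp',(m-g)@v)
E
```

```text
scene 0.88 [433. 255.  41.  56.] [ 0.44684495 -0.40957843]
55.5 along -0.09194492968285681 perp -0.09940605056634909
-34.5 along 0.09940605056634909 perp -0.09194492968285681
```

```bash
python3 -m jog '[[0.1,-0.2,5,0,0,-0.07,1],[0.1,-0.2,9,0,0,-0.07,1],[0.1,-0.2,12,0,0,-0.07,1],[0.1,-0.2,13.7,0,0,-0.07,1],[0.1,-0.2,13.7,0,0,-0.07,1],[0.1,-0.2,13.7,0,0,-0.07,-1],[0.1,-0.2,13.7,0,0,-0.07,-1],[0.1,-0.2,13.7,0,0,-0.07,-1]]' 20
python3 -m jog '[[0,0,0,0,0,0,-1],[0,0,0,0,0,0,-1],[0,0,0,0,0,0,-1],[0,0,0,0,0,0,-1],[0,0,0,0,0,0,-1],[0,0,-5,0,0,0,-1],[0,0,-10,0,0,0,-1],[0,0,-12,0,0,0,-1]]' 20
python3 -m jog '[[0,0,0,0,0,0,-1],[0,0,0,0,0,0,-1],[0,0,0,0,0,0,-1],[0,0,0,0,0,0,-1],[0,0,0,0,0,0,-1],[0,0,0,0,0,0,-1],[0,0,0,0,0,0,-1],[0,0,0,0,0,0,-1]]'
python3 -c "
from h import *
go(.40,0,.16,58)
go(.5665,.299,.134,58)"
```

```text
t: 27.05
tool_pos: [0.4163, -0.2789, 0.0149]
tcp_rot: [[-0.822, 0.569, 0.002], [0.569, 0.822, -0.002], [-0.003, -0.0, -1.0]]
force: [0.5, -0.0, -0.7]
finger_gap: 0.067
finger_force: 0.0
t: 27.85
tool_pos: [0.4166, -0.2793, 0.1384]
tcp_rot: [[-0.822, 0.569, 0.005], [0.569, 0.822, -0.004], [-0.007, -0.0, -1.0]]
force: [0.5, -1.6, -1.1]
finger_gap: 0.042
finger_force: 20.0
t: 28.65
tool_pos: [0.4154, -0.2783, 0.1331]
tcp_rot: [[-0.822, 0.569, -0.0], [0.569, 0.822, 0.0], [0.0, -0.0, -1.0]]
force: [-0.2, -0.9, -0.5]
finger_gap: 0.0419
finger_force: 20.0
shift [17.11 22.   -2.69] rz -0.047 (2.7deg; other 3.094) cur ydir 55.3 j6 -93.0
shift [20.45 56.06 -0.09] rz -0.047 (2.7deg; other 3.094) cur ydir 55.3 j6 -93.0
```

```bash
python3 -m jog '[[1.6,4.5,-0.5,0,0,0,-1],[3.3,9,-0.5,0,0,0,-1],[4.9,13.5,-0.5,0,0,-0.01,-1],[6.5,18,-0.5,0,0,-0.02,-1],[8.2,22.5,-0.5,0,0,-0.03,-1],[9.8,27,-0.5,0,0,-0.04,-1],[11.4,31.4,-0.5,0,0,-0.05,-1],[12,33,-0.5,0,0,-0.05,-1]]'
python3 -m jog '[[0,0,0,0,0,0,-1],[0,0,0,0,0,0,-1],[0,0,0,0,0,0,-1],[0,0,0,0,0,0,-1],[0,0,0,0,0,0,-1],[0,0,0,0,0,0,-1],[0,0,0,0,0,0,-1],[0,0,0,0,0,0,-1]]'
python3 -c "
from h import *
go(.5665,.299,.134,58)"
```

```text
t: 29.45
tool_pos: [0.505, 0.0652, 0.1382]
tcp_rot: [[-0.852, 0.524, 0.0], [0.524, 0.852, 0.001], [0.0, 0.001, -1.0]]
force: [0.3, -0.1, -1.7]
finger_gap: 0.0418
finger_force: 20.0
t: 30.25
tool_pos: [0.5047, 0.0612, 0.1382]
tcp_rot: [[-0.849, 0.528, 0.0], [0.528, 0.849, -0.0], [-0.0, 0.0, -1.0]]
force: [0.2, 0.2, -0.2]
finger_gap: 0.0421
finger_force: 20.0
shift [ 7.3  23.46  0.42] rz 0.002 (-0.1deg; other -3.139) cur ydir 58.1 j6 -55.1
```

```bash
python3 -m jog '[[1.4,4.5,0,0,0,0,-1],[2.8,9,0,0,0,0,-1],[4.2,13.5,0,0,0,0,-1],[5.6,18,0,0,0,0,-1],[7.0,22.5,0,0,0,0,-1],[7.3,23.5,0,0,0,0,-1],[7.3,23.5,0,0,0,0,-1],[7.3,23.5,0,0,0,0,-1]]'
python3 -m jog '[[0,0,0,0,0,0,-1],[0,0,0,0,0,0,-1],[0,0,0,0,0,0,-1],[0,0,0,0,0,0,-1],[0,0,0,0,0,0,-1],[0,0,0,0,0,0,-1],[0,0,0,0,0,0,-1],[0,0,0,0,0,0,-1]]'
python3 - <<'E'
from h import *
s=manip.state(); im=grab_frame('wrist'); C=cam('wrist',s); x,y,z=s['tool_pos']
for k,X,Y,Z in ((.042,x,y,z+.031),(.062,.5665,.299,.054),(.09,.5645,.299,.015)):
    p=proj(C,body('s',k,1e-5,X,Y,58,Z)); cv2.polylines(im,[cv2.convexHull(p.astype(np.float32)).astype(int)],True,(0,0,255),1)
cv2.imwrite('pics/w14.png',cv2.resize(im[140:340,230:410],None,fx=3,fy=3))
go(.5665,.299,.0612,58)
E
```

```text
t: 31.05
tool_pos: [0.5666, 0.2985, 0.138]
tcp_rot: [[-0.849, 0.528, -0.0], [0.528, 0.849, -0.001], [-0.0, -0.001, -1.0]]
force: [0.0, 0.0, -0.6]
finger_gap: 0.042
finger_force: 20.0
t: 31.85
tool_pos: [0.5666, 0.2995, 0.1381]
tcp_rot: [[-0.85, 0.528, 0.0], [0.528, 0.85, -0.0], [-0.0, -0.0, -1.0]]
force: [0.5, -0.4, -0.7]
finger_gap: 0.042
finger_force: 20.0
shift [-0.02 -0.05  7.69] rz 0.003 (-0.2deg; other -3.139) cur ydir 58.2 j6 -33.3
```

View pics/w14.png

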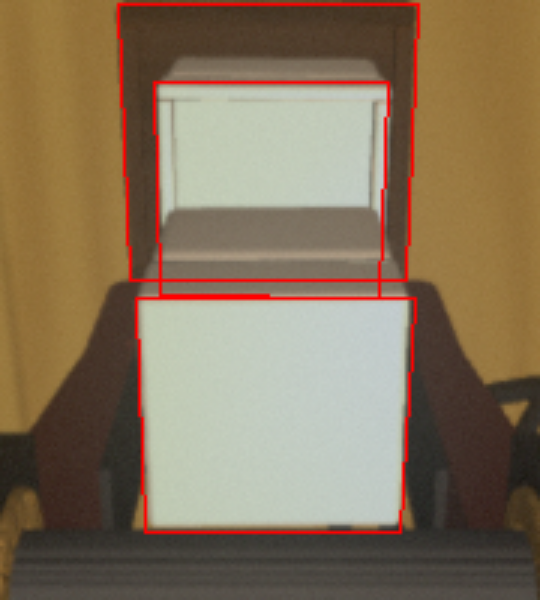

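All three outlines coincide: stand, large lid and held pot. Lowering and releasing.

```bash
python3 -m jog '[[0,0,3,0,0,0,-1],[0,0,5.5,0,0,0,-1],[0,0,6.8,0,0,0,-1],[0,0,7.2,0,0,0,-1],[0,0,7.5,0,0,0,-1],[0,0,7.7,0,0,0,-1],[0,0,7.7,0,0,0,-1],[0,0,7.7,0,0,0,-1]]'
python3 -m jog '[[0,0,0,0,0,0,-1],[0,0,0,0,0,0,1],[0,0,0,0,0,0,1],[0,0,0,0,0,0,1],[0,0,0,0,0,0,1],[0,0,0,0,0,0,1],[0,0,-4,0,0,0,1],[0,0,-9,0,0,0,1]]'
python3 -m jog '[[0,0,0,0,0,0,1],[0,0,0,0,0,0,1],[0,0,0,0,0,0,1],[0,0,0,0,0,0,1],[0,0,0,0,0,0,1],[0,0,0,0,0,0,1],[0,0,0,0,0,0,1],[0,0,0,0,0,0,1]]'
python3 - <<'E'
from h import *
s=manip.state(); im=grab_frame('wrist'); C=cam('wrist',s)
for k,X,Y,Z in ((.042,.5665,.299,.092),(.062,.5665,.299,.054)):
    p=proj(C,body('s',k,1e-5,X,Y,58,Z)); cv2.polylines(im,[cv2.convexHull(p.astype(np.float32)).astype(int)],True,(0,0,255),1)
b=grab_frame('scene'); o=np.zeros((540,800,3),np.uint8); o[:,:390]=cv2.resize(im[110:290,255:385],None,fx=3,fy=3)
o[:480,400:]=cv2.resize(b[100:340,200:400],None,fx=2,fy=2,interpolation=cv2.INTER_CUBIC)
cv2.imwrite('pics/w15.png',o)
E
```

```text
t: 32.7
tool_pos: [0.5671, 0.2997, 0.0622]
tcp_rot: [[-0.849, 0.528, 0.001], [0.528, 0.849, 0.001], [-0.001, 0.001, -1.0]]
force: [0.3, 0.0, -1.3]
finger_gap: 0.0417
finger_force: 20.0
t: 33.5
tool_pos: [0.565, 0.2987, 0.1483]
tcp_rot: [[-0.849, 0.528, -0.007], [0.528, 0.849, -0.003], [0.004, -0.006, -1.0]]
force: [0.7, 1.1, 1.2]
finger_gap: 0.0877
finger_force: 0.0
t: 34.3
tool_pos: [0.5666, 0.2994, 0.151]
tcp_rot: [[-0.849, 0.528, -0.0], [0.528, 0.849, -0.0], [0.0, -0.0, -1.0]]
force: [-1.0, 1.3, -0.6]
finger_gap: 0.0881
finger_force: 0.0
```

View pics/w15.png

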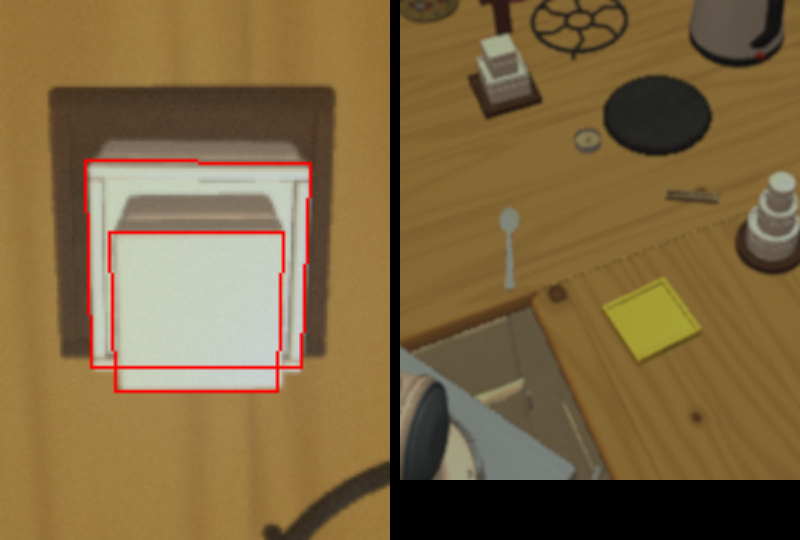

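Both stacks stand upright and nested: the square one at crop px (200,310), the round one at (778,220). The gripper is clear, so I'm handing in.

```bash
python3 -c "
from rig import finish_job
print(finish_job())"
```

```text
the job is handed in; nothing more can be done
None
```

I handed the job in at about 34 s with both stacks upright, in the order asked and nested in the final pictures; the mug and the carton were never touched, and no verdict came back.

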